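# Set out the flower frogs in their dishes

## Task

Take apart the stack of four pierced terracotta flower frogs and set each one in the dark dish of its own shape and size: lying flat on the floor of the dish, in its middle, and square with its sides (a round one may face any way). Set them down, do not drop them, and leave the little green bud vase standing where it is.

Things in the scene. Friction and masses are not known exactly. Their poses are not given: they have to be found in the camera images.
- frog_oblong_center (a point): the oblong flower frog: a terracotta brick pierced with 7 x 3 small dark stem holes, 120 (x) x 60 (y) x 32 (z) mm, about 0.42 kg, loose, bottom of the stack of four at the start and standing on the table. The point is its centre, half-way up (16 mm above its underside); x runs along its length, z up.
- frog_square_center (a point): the large square flower frog: terracotta block with 3 x 3 holes, 58 x 58 x 32 mm, about 0.2 kg, loose, second from the bottom of the stack. The point is its centre, half-way up; x and y are square to its sides, z up.
- frog_round_center (a point): the round flower frog: terracotta disc with 7 holes, 50 mm diameter, 32 mm high, about 0.12 kg, loose, third from the bottom of the stack. The point is its centre, half-way up; z up.
- frog_small_center (a point): the small square flower frog: terracotta block with 2 x 2 holes, 32 x 32 x 32 mm, about 0.08 kg, loose, on top of the stack. The point is its centre, half-way up; x and y are square to its sides, z up.
- dish_oblong: the oblong dish: shallow dark grey stoneware dish, 152 (x) x 92 (y) mm outside, fixed to the table. Origin at the centre of its underside, x along its length. Its flat inner floor, 144 x 84 mm, is 5 mm above the origin; a lip 4 mm wide stands 4 mm above that floor (9 mm above the table).
- dish_square: the large square dish: same dark stoneware, 90 x 90 mm outside, floor 82 x 82 mm, fixed. Origin at the centre of its underside, x and y square to its sides; floor 5 mm and lip 9 mm above the origin.
- dish_round: the round dish: same dark stoneware, 82 mm diameter outside, floor about 73 mm across, fixed. Origin at the centre of its underside; floor 5 mm and lip 9 mm above the origin.
- dish_small: the small square dish: same dark stoneware, 64 x 64 mm outside, floor 56 x 56 mm, fixed. Origin at the centre of its underside, x and y square to its sides; floor 5 mm and lip 9 mm above the origin.
- bud_vase: a little green glass bud vase, 40 mm widest diameter, 72 mm high, loose, standing among the dishes; not part of the job, must stay standing where it is. Origin at the centre of its underside.
There are look-alikes about, which are no part of the job. Leave any blue, purple or red look-alike of the part that bears frog_round_center alone.

How it is judged (in metres and radians):
At the end, for the whole second after the job is handed in: Each frog released and at rest in the dish of its own shape and size: centres within 12 mm, flat on the dish's floor (within 0.06 rad of level, height within about 3 mm), the oblong one lengthwise and the square ones' sides within 0.25 rad of the dish's sides (horizontal distance between frog_oblong_center and dish_oblong below 0.012 m and z of frog_oblong_center in the frame of dish_oblong between 0.018 and 0.0235 m and angle between each of frog_oblong_center, frog_square_center, frog_round_center, frog_small_center's own z axis and vertical below 0.06 rad and linear speed of each of frog_oblong, frog_square, frog_round, frog_small below 0.02 m/s and angular speed of each of frog_oblong, frog_square, frog_round, frog_small below 0.1 rad/s and angle between the x axis of frog_oblong_center and the x axis of dish_oblong, either way round below 0.25 rad and horizontal distance between frog_square_center and dish_square below 0.012 m and z of frog_square_center in the frame of dish_square between 0.018 and 0.0235 m and (angle between the x axis of frog_square_center and the x axis of dish_square, either way round below 0.25 rad or angle between the x axis of frog_square_center and the y axis of dish_square, either way round below 0.25 rad) and horizontal distance between frog_round_center and dish_round below 0.012 m and z of frog_round_center in the frame of dish_round between 0.018 and 0.0235 m and horizontal distance between frog_small_center and dish_small below 0.012 m and z of frog_small_center in the frame of dish_small between 0.018 and 0.0235 m and (angle between the x axis of frog_small_center and the x axis of dish_small, either way round below 0.25 rad or angle between the x axis of frog_small_center and the y axis of dish_small, either way round below 0.25 rad)); the robot touches nothing.
It fails at once if the oblong frog is dropped (falls free of everything at over 0.5 m/s, a fall of about 13 mm) (contact force between frog_oblong and anything else below 0.001 N and linear speed of frog_oblong above 0.5 m/s).
It fails at once if the large square frog is dropped (falls free of everything at over 0.5 m/s, a fall of about 13 mm) (contact force between frog_square and anything else below 0.001 N and linear speed of frog_square above 0.5 m/s).
It fails at once if the round frog is dropped (falls free of everything at over 0.5 m/s, a fall of about 13 mm) (contact force between frog_round and anything else below 0.001 N and linear speed of frog_round above 0.5 m/s).
It fails at once if the small square frog is dropped (falls free of everything at over 0.5 m/s, a fall of about 13 mm) (contact force between frog_small and anything else below 0.001 N and linear speed of frog_small above 0.5 m/s).
It fails at once if the bud vase is shoved more than 20 mm or knocked over (distance of bud_vase from where it was at the start of the episode above 0.02 m or angle between bud_vase's own z axis and vertical above 0.5 rad).
It also fails if it takes over 122 s, if anything falls off the work surface, if the arm or the gripper's body presses on something with over 40 N, if the wrist force passes 120 N, or if a joint passes its speed limit or range.

## Robot

A 6-joint arm with a two-finger parallel gripper is mounted at the origin on the work surface. World frame = base frame: x ahead of the robot, y to its left, z up, the work surface at z = 0. Lengths are in mm, angles in rad, forces in N, time in s.
With the tool pointing down it reaches from about 350 to 875 mm from the base axis. Payload 4.2 kg.
Tool frame: the origin (TCP) lies midway between the tips of the shut fingers; the grasp point (between the pads) lies 19 mm behind it (arm.tcp_to_grasp is the distance from the TCP to the grasp point, in mm); z points along the fingers, y is the line along which they close (so a half turn about z gives the same grasp; the last joint's range is limited). The gripper opens to 85 mm and grips with 20 to 120 N. Pads are 22 mm wide; open, the fingers measure 114 mm over their backs; the gripper's body (76 mm by 85 mm) begins 54 mm behind the grasp point. The pads swing forward as they close: fully open they stand 13 mm farther back than shut.
Start: joints at [-0.921, 0.385, 0.008, 0, -1.194, -0.259], TCP at [238.093, -577.85, 231.312] pointing down, gripper open.
Joint ranges: [-3.14, 3.14], [-1.21, 2.06], [-1.07, 1.41], [-3.16, 2.05], [-2.99, -0.16], [-3.1, 3.1]. Speed limits (rad/s): [2.79, 2.79, 3.14, 3.14, 3.14, 3.14].

## Interface

Orientations are given as a unit quaternion [x, y, z, w].
In Python, from bench import arm, imaging, job, models gives the robot as it stands.
- The arm moves only by the tool arm_command, never from a script. Its argument "rows" is a list of rows, each an object with "grip": the opening, from 0 (shut) to 1 (fully open); "linear": the shift along the tool's x, y, z in mm, a list of three; "rot": the turn, a rotation vector about the tool's x, y, z in rad, a list of three. In form: [{"grip": grip, "linear": [tx, ty, tz], "rot": [rx, ry, rz]}, ...]. A call has 1 to 10 rows; each row is the pose to reach, as a shift and turn from the pose commanded when the call began, along the tool's axes at that moment; what a row does not reach only later rows make up. A row lasts 1/8 s, in which the tool goes at most 62.5 mm and 10.7 degrees, less where a joint would pass 70% of its speed; a pose out of reach is approached as far as the arm can. A call with a gripper value outside its range is refused whole. The fingers move at their own pace and stop on an object; the grip force is fixed at half the most. Time passes only in rows, so rows that repeat a pose let the fingers close. It gives the time, the measured TCP pose, the force, the opening and the grip force at its end, in the units of the state.
- arm.read_state(): the state, without advancing time (a new reading comes with each control period).
- imaging.get_image(name): name is "scene" or "top"; returns a dict with "frame" (384x512x3 uint8, red, green, blue), "fx", "fy", "cx", "cy" (pixels), "k1" (the pictures are not rectified: a ray, as slopes to the right and down, at radius r is drawn at 1 + k1 r^2 times it, then the intrinsics apply), "extrinsics" (4x4, takes a point from world to camera coordinates). Camera axes: x right, y down, z forward; pixel columns grow to the right and rows downward; lengths in mm; the calibration is good to about 2 mm. A picture is of the moment at which its call begins. There is no depth.
- job.job_done(): hands the job in; it is judged then, once.
Trained networks look in a picture, given as the dict that the camera call returned (one of the last four; its "shot" number tells which), for a name from the list of things; names that differ only in an ending like _2 or _b are one class to them, and where a whole thing is asked for, a point or a joint stands for the part that bears it (a point fixed in the world has none). Each returns a list of dicts, best first, with "score" (0 to 1); they miss things now and then, are a little off and sometimes report something else, mostly with a low value. They report only what shows in the picture. A call takes as long as a camera call. They do not tell look-alikes from the thing itself.
- models.spot_in(picture, query): "rect" ([left, top, right, bottom] in pixels, round what is visible of it).
- models.tip_of(picture, query): "pixel" ([column, row] in pixels: a listed point, or the origin of a listed thing).
The state is a dict: "clock": time; "joints": joint angles; "joint_vel": joint speeds; "joint_efforts": joint torques, N m; "position": TCP position; "ee_rot": TCP orientation; "contact_force": force on the tool from outside, world axes, zero at the start; "wrist_torque": the same for the moment, N m; "gripper_width": finger opening in mm; "grasp_force": force on a finger pad.
Only numpy, scipy, OpenCV 4.12 (cv2) and the standard library are available. Lean on these libraries where they do the work, as an engineer would, in place of code of your own. Each camera call takes 0.05 s, during which the arm holds its last target. There are 200 camera calls.

## Working session

There is one attempt and no reset: what is moved stays moved. The work goes in short steps, Python scripts to look and compute and a tool call to move; the robot and the scene stay as the last step left them, time stands still between calls to the robot, and variables do not carry over. Pictures are saved under pics/ and viewed, at most 14 in all, crops included, and the job is handed in when it is done.

Besides the shell and the picture viewer there is one more tool, called as name(argument=value, ...) on one line, values as JSON. arm_command: Moves the arm, as the interface text tells. Its arguments: {"type":"object","properties":{"rows":{"type":"array"}},"required":["rows"]}

```bash
mkdir -p pics; cat > h.py <<'E'
import numpy as np, cv2
from bench import arm, imaging, job, models
def ray(im,px):
    x=(px[0]-im['cx'])/im['fx'];y=(px[1]-im['cy'])/im['fy']
    rd=np.hypot(x,y);r=rd
    for _ in range(30): r=rd/(1+im['k1']*r*r)
    s=r/rd if rd>0 else 1
    E=np.array(im['extrinsics']);R=E[:3,:3];t=E[:3,3]
    return -R.T@t, R.T@np.array([x*s,y*s,1])
def atz(im,px,z):
    c,d=ray(im,px);return c+d*(z-c[2])/d[2]
def proj(im,p):
    E=np.array(im['extrinsics']);q=E[:3,:3]@np.array(p)+E[:3,3]
    x,y=q[:2]/q[2];k=1+im['k1']*(x*x+y*y)
    return np.array([im['fx']*x*k+im['cx'],im['fy']*y*k+im['cy']])
def save(im,n,crop=None,s=1):
    f=im['frame'][...,::-1]
    if crop: f=f[crop[1]:crop[3],crop[0]:crop[2]]
    cv2.imwrite('pics/'+n,cv2.resize(f,None,fx=s,fy=s,interpolation=cv2.INTER_CUBIC))
E
python3 - <<'E'
from h import *
H=dict(frog_oblong_center=16,frog_square_center=48,frog_round_center=80,frog_small_center=112,dish_oblong=0,dish_square=0,dish_round=0,dish_small=0,bud_vase=0)
a=arm.read_state();print(a['position'],a['ee_rot'],arm.tcp_to_grasp)
for n in('top','scene'):
    im=imaging.get_image(n);save(im,n+'0.png',s=1.5)
    c,_=ray(im,(256,192));print(n,c.round())
    for q,z in H.items():
        for m in models.tip_of(im,q)[:4]:print(q,round(m['score'],2),np.round(m['pixel'],1),atz(im,m['pixel'],z).round(1))
E
```

```text
[ 237.8632822  -577.34414538  230.23183209] [-1.94047806e-01  9.80991491e-01  1.03979729e-03 -2.51075501e-04] 18.700000000000003
top [466.   5. 983.]
frog_oblong_center 0.64 [311.4 181.6] [ 658.  -169.8   16. ]
frog_square_center 0.69 [316.4 181.6] [ 651.5 -177.4   48. ]
frog_round_center 0.87 [353.4 148.1] [ 733.1 -272.4   80. ]
frog_round_center 0.73 [287.3 140.7] [755.6 -99.8  80. ]
frog_round_center 0.72 [259.1 206.6] [582.7 -22.3  80. ]
frog_round_center 0.62 [299.2 226.8] [ 529.8 -122.2   80. ]
frog_small_center 0.74 [318.  179.8] [ 643.3 -169.1  112. ]
dish_oblong 0.77 [200.8 178.5] [674.7 136.5   0. ]
dish_square 0.94 [156.  259.2] [455.7 254.4   0. ]
dish_square 0.52 [311.8 180.8] [ 663.5 -173.9    0. ]
dish_round 0.61 [337.7 248. ] [ 476.3 -235.9    0. ]
dish_small 0.65 [249.5 246.6] [484.3   3.6   0. ]
bud_vase 0.54 [248.3 171.4] [693.1   3.7   0. ]
scene [1198.   60.  779.]
frog_oblong_center 0.97 [172.1 229.1] [ 671.2 -163.2   16. ]
frog_square_center 0.67 [169.3 215.1] [ 657.6 -167.8   48. ]
frog_round_center 0.88 [186.5 278.2] [821.6 -94.2  80. ]
frog_round_center 0.83 [201.9 186.2] [ 596.2 -104.8   80. ]
frog_round_center 0.75 [111.2 252.8] [ 783.6 -250.3   80. ]
frog_round_center 0.73 [307.5 243.4] [721.5 125.8  80. ]
frog_small_center 0.74 [160.9 192.7] [ 650. -178.  112.]
dish_oblong 0.69 [310.8 242.6] [664.2 140.4   0. ]
dish_oblong 0.68 [168.3 212. ] [ 613.5 -187.1    0. ]
dish_square 0.7 [167.8 204.9] [ 593. -193.    0.]
dish_square 0.67 [353.2 179.1] [465.3 243.2   0. ]
dish_round 0.86 [162.4 169.9] [ 483.8 -232.     0. ]
dish_small 0.68 [251.7 178.1] [488.4  -6.5   0. ]
dish_small 0.6 [355.8 178. ] [460.9 249.9   0. ]
bud_vase 0.81 [247.9 247.5] [690.7   5.5   0. ]
```

View pics/top0.png

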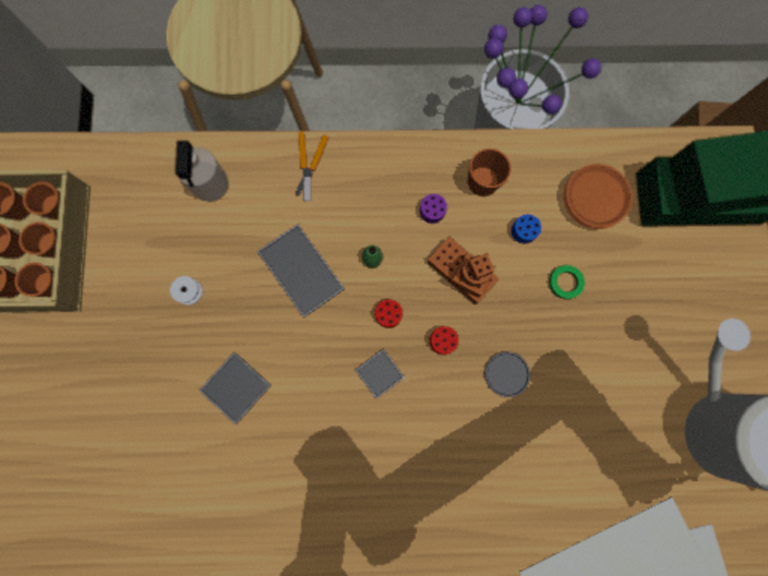

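View pics/scene0.png

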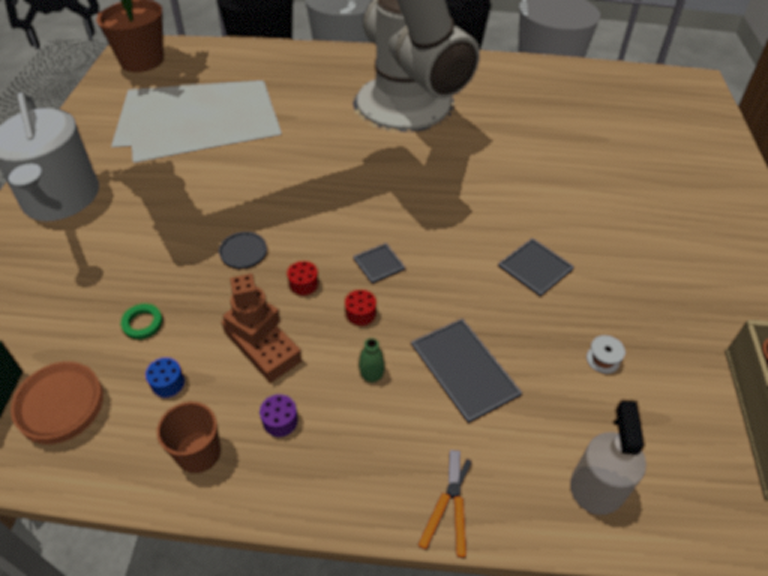

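The top view (shown at 1.5x) has the stack at about (465,270), so raw (312,180). The look-alikes there are purple (433,208), blue (526,228) and red (389,313) and (444,340). A plain pot (489,172) and a saucer are terracotta too. The true round frog is the terracotta disc third up in the stack. The dishes are the dark plates at (301,270), (236,387), (508,373) and (380,372), and the vase is at (372,256).

```bash
cat > dish.py <<'E'
from h import *
im=imaging.get_image('top');sc=imaging.get_image('scene')
f=im['frame'];hsv=cv2.cvtColor(f,cv2.COLOR_RGB2HSV)
def dishes(im,seeds,shadow=None):
    hsv=cv2.cvtColor(im['frame'],cv2.COLOR_RGB2HSV)
    m=((hsv[...,1]<80)&(hsv[...,2]<125)).astype(np.uint8)
    n,l,st,ce=cv2.connectedComponentsWithStats(m)
    for nm,s in seeds.items():
        k=l[s[1],s[0]]
        if k==0: print(nm,'none',hsv[s[1],s[0]]);continue
        c=max(cv2.findContours((l==k).astype(np.uint8),0,cv2.CHAIN_APPROX_NONE)[0],key=len)[:,0]
        w=np.array([atz(im,p,7)[:2] for p in c.astype(float)],np.float32)
        print(nm,np.round(w.mean(0),1),[np.round(v,1) for v in cv2.minAreaRect(w)])
dishes(im,dict(ob=(201,180),sq=(157,258),rd=(338,249),sm=(253,248)))
dishes(sc,dict(ob=(311,246),sq=(357,178),rd=(162,167),sm=(253,175)))
big=[]
for i,c in((im,(275,150,345,210)),(sc,(135,170,215,260))):
    s=600//(c[3]-c[1]) if i is sc else 8
    g=cv2.resize(i['frame'][c[1]:c[3],c[0]:c[2],::-1],None,fx=s,fy=s,interpolation=cv2.INTER_CUBIC)
    n='t' if i is im else 's'; cv2.imwrite(f'pics/crop_{n}.png',g);print(n,s)
E
python3 dish.py
```

```text
ob [670.5 138.4] [array([670.2, 138.3]), array([153. ,  91.6]), np.float64(34.7)]
sq [458.6 252.1] [array([458.9, 252.3]), array([91. , 90.2]), np.float64(47.6)]
rd [ 473.  -234.3] [array([ 472.5, -234.9]), array([81.3, 77.1]), np.float64(89.0)]
sm [478.8  -4.4] [array([478.8,  -4.8]), array([63.7, 63.7]), np.float64(35.1)]
ob [675.8 137.2] [array([673.8, 137.2]), array([154.4,  94. ]), np.float64(34.9)]
sq [463.2 251.4] [array([462.6, 251.7]), array([91.7, 94. ]), np.float64(47.9)]
rd [ 476.6 -235.5] [array([ 476.1, -235. ]), array([85.7, 77.2]), np.float64(33.6)]
sm [483.1  -5.6] [array([482.8,  -5.5]), array([67.5, 64.9]), np.float64(35.5)]
t 8
s 6
```

View pics/crop_t.png

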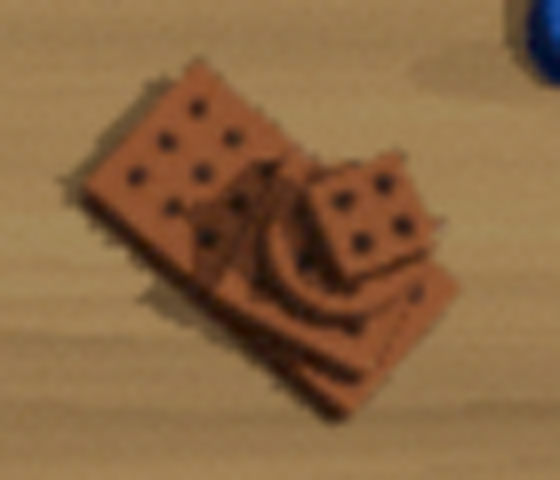

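View pics/crop_s.png

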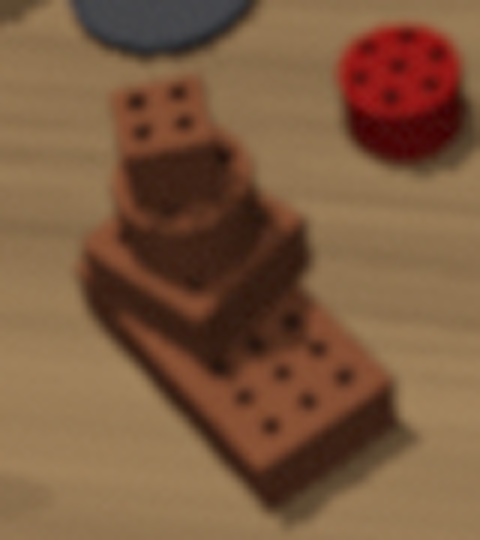

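The crops show the terracotta stack. The small frog's four holes are at (345,200), (383,184), (402,225) and (362,242) in the top crop. They are at (137,101), (178,92), (183,122) and (142,131) in the scene crop. The round frog under it is terracotta, and the red, blue and purple ones are excluded.

```bash
cat >> h.py <<'E'
def uc(p,o,s): return (np.array(p,float)+.5)/s-.5+np.array(o)
from scipy.spatial.transform import Rotation as Ro
def go(x,y,z,yaw,state=None,yaw_from=None):
    """yaw (deg) of finger closing line; prints shift/turn in tool axes from now"""
    a=state or arm.read_state();R=Ro.from_quat(a['ee_rot']);M=R.as_matrix()
    cur=np.degrees(np.arctan2(M[1,1],M[0,1]))
    d=(yaw-cur+90)%180-90
    rv=R.inv()*Ro.from_euler('z',d,degrees=True)*Ro.from_matrix(np.c_[[np.sin(np.radians(cur)),-np.cos(np.radians(cur)),0],[np.cos(np.radians(cur)),np.sin(np.radians(cur)),0],[0,0,-1]])
    print('tcp',a['position'].round(1),'yaw',cur.round(1),'t',round(a['clock'],2),'lin',np.round(M.T@(np.array([x,y,z])-a['position']),1),'rot',rv.as_rotvec().round(3),'j',np.round(a['joints'],2),'w',round(a['gripper_width'],1))
E
python3 - <<'E'
from h import *
im=imaging.get_image('top');sc=imaging.get_image('scene')
def rep(n,i,ps,o,s,z):
    w=np.array([atz(i,uc(p,o,s),z)[:2] for p in ps],np.float32);print(n,w.mean(0).round(1),w.round(1).tolist());return w
t=((275,150),8);s=((135,170),6)
for n,i,ps,k in(('smT',im,[(345,200),(383,184),(402,225),(362,242)],t),('smS',sc,[(137,101),(178,92),(183,122),(142,131)],s)):
    w=rep(n,i,ps,*k,128)
    e=[w[1]-w[0],w[2]-w[3],w[3]-w[0],w[2]-w[1]];print([np.degrees(np.arctan2(v[1],v[0])).round(1) for v in e])
rep('obT',im,[(275,234)],*t,32);rep('obTrow',im,[(198,107),(414,293)],*t,32)
rep('sqS corners',sc,[(85,240),(205,305),(305,228)],*s,64)
go(644,-171,160,112)
E
```

```text
smT [ 649.  -174.2] [[653.0999755859375, -165.8000030517578], [657.9000244140625, -177.6999969482422], [645.0, -182.8000030517578], [639.9000244140625, -170.3000030517578]]
[np.float32(-67.9), np.float32(-67.8), np.float32(-160.9), np.float32(-158.1)]
smS [ 651.2 -174.5] [[647.4000244140625, -183.3000030517578], [642.0, -170.39999389648438], [655.0, -165.60000610351562], [660.4000244140625, -178.39999389648438]]
[np.float32(112.7), np.float32(112.6), np.float32(20.8), np.float32(20.2)]
obT [ 662.7 -160.6] [[662.7000122070312, -160.60000610351562]]
obTrow [ 674.5 -171.4] [[707.2999877929688, -136.10000610351562], [641.5999755859375, -206.8000030517578]]
sqS corners [ 662.9 -168. ] [[659.5999755859375, -210.0], [683.2000122070312, -160.89999389648438], [646.0, -133.0]]Traceback (most recent call last):
  File "<stdin>", line 11, in <module>
  File "h.py", line 27, in go
    rv=R.inv()*Ro.from_euler('z',d,degrees=True)*Ro.from_matrix(np.c_[[np.sin(np.radians(cur)),-np.cos(np.radians(cur)),0],[np.cos(np.radians(cur)),np.sin(np.radians(cur)),0],[0,0,-1]])
                                                 ~~~~~~~~~~~~~~^^^^^^^^^^^^^^^^^^^^^^^^^^^^^^^^^^^^^^^^^^^^^^^^^^^^^^^^^^^^^^^^^^^^^^^^^^^^^^^^^^^^^^^^^^^^^^^^^^^^^^^^^^^^^^^^^^^^^^^^^^
  File "scipy/spatial/transform/_rotation.pyx", line 1143, in scipy.spatial.transform._rotation.Rotation.from_matrix
ValueError: Non-positive determinant (left-handed or null coordinate frame) in rotation matrix 0: [[ 0.92459258 -0.38095743  0.        ]
 [ 0.38095743  0.92459258  0.        ]
 [ 0.          0.         -1.        ]].
```

```bash
sed -i 's/np.c_\[\[np.sin(np.radians(cur)),-np.cos(np.radians(cur)),0\]/np.c_[[-np.sin(np.radians(cur)),np.cos(np.radians(cur)),0]/' h.py
python3 -c "
from h import *
go(650,-174,230,112);go(650,-174,102,112)"
```

```text
tcp [ 238.1 -577.9  231.3] yaw 112.4 t 1.2 lin [-534.7  216.5    1.3] rot [-0.     0.     0.007] j [-0.92  0.38  0.01 -0.   -1.19 -0.26] w 85.4
tcp [ 238.1 -577.9  231.3] yaw 112.4 t 1.2 lin [-534.7  216.5  129.3] rot [-0.     0.     0.007] j [-0.92  0.38  0.01 -0.   -1.19 -0.26] w 85.4
```

arm_command(rows=[{"grip":1,"linear":[0,0,-60],"rot":[0,0,0]},{"grip":1,"linear":[-60,20,-60],"rot":[0,0,0]},{"grip":1,"linear":[-535,216.5,-30],"rot":[0,0,0]},{"grip":1,"linear":[-535,216.5,-30],"rot":[0,0,0]},{"grip":1,"linear":[-535,216.5,-30],"rot":[0,0,0]},{"grip":1,"linear":[-535,216.5,0],"rot":[0,0,0]},{"grip":1,"linear":[-535,216.5,0],"rot":[0,0,0]},{"grip":1,"linear":[-535,216.5,0],"rot":[0,0,0]},{"grip":1,"linear":[-535,216.5,0],"rot":[0,0,0]},{"grip":1,"linear":[-535,216.5,0],"rot":[0,0,0]}])

```text
clock: 2.45
position: [638.4, -185.4, 234.1]
ee_rot: [-0.194, 0.981, -0.0, 0.0]
contact_force: [0.8, -0.8, 0.1]
gripper_width: 85.5
grasp_force: 0.0
```

arm_command(rows=[{"grip":1,"linear":[0,0,0],"rot":[0,0,0]},{"grip":1,"linear":[0,0,0],"rot":[0,0,0]},{"grip":1,"linear":[0,0,0],"rot":[0,0,0]}])

```text
clock: 2.82
position: [636.5, -188.0, 234.8]
ee_rot: [-0.194, 0.981, -0.0, 0.0]
contact_force: [-1.2, -0.5, 0.3]
gripper_width: 85.2
grasp_force: 0.0
```

```bash
python3 -c "
from h import *
go(650,-174,102,112)"
```

```text
tcp [ 636.5 -188.   234.8] yaw 112.3 t 2.83 lin [-17.7   7.9 132.8] rot [-0.     0.001  0.005] j [-0.04  0.45  0.12  0.   -1.24 -1.14] w 85.2
```

arm_command(rows=[{"grip":1,"linear":[-17.7,7.9,40],"rot":[0,0,0]},{"grip":1,"linear":[-17.7,7.9,85],"rot":[0,0,0]},{"grip":1,"linear":[-17.7,7.9,120],"rot":[0,0,0]},{"grip":1,"linear":[-17.7,7.9,132],"rot":[0,0,0]},{"grip":1,"linear":[-17.7,7.9,132],"rot":[0,0,0]}])

```text
clock: 3.45
position: [650.3, -173.8, 102.5]
ee_rot: [-0.194, 0.981, -0.0, 0.0]
contact_force: [0.8, -0.4, 1.1]
gripper_width: 85.7
grasp_force: 0.0
```

```bash
python3 -c "
from h import *
go(650,-174,102,112)
im=imaging.get_image('scene');save(im,'a.png',(110,130,240,240),4)"
```

```text
tcp [ 650.3 -173.8  102.5] yaw 112.3 t 3.45 lin [ 0.4 -0.   0.5] rot [-0.    -0.     0.006] j [-0.02  0.57 -0.03  0.   -0.98 -1.16] w 85.7
```

View pics/a.png

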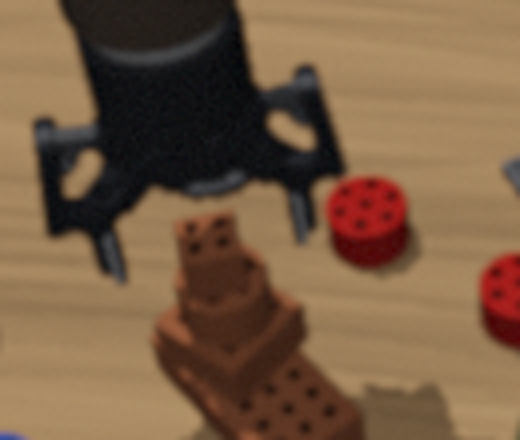

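The open fingers straddle the small frog, with the tips at crop (120,280) and (305,240) and the block at (207,245). I'll close now.

arm_command(rows=[{"grip":0,"linear":[0,0,0],"rot":[0,0,0]},{"grip":0,"linear":[0,0,0],"rot":[0,0,0]},{"grip":0,"linear":[0,0,0],"rot":[0,0,0]},{"grip":0,"linear":[0,0,0],"rot":[0,0,0]},{"grip":0,"linear":[0,0,0],"rot":[0,0,0]},{"grip":0,"linear":[0,0,0],"rot":[0,0,0]},{"grip":0,"linear":[0,0,0],"rot":[0,0,0]},{"grip":0,"linear":[0,0,0],"rot":[0,0,0]}])

```text
clock: 4.5
position: [651.1, -172.9, 103.1]
ee_rot: [-0.194, 0.981, -0.0, 0.001]
contact_force: [0.6, 0.4, 5.9]
gripper_width: 31.0
grasp_force: 60.1
```

```bash
python3 -c "
from h import *
go(481,-5,11,125.3);go(481,-5,120,125.3)"
```

```text
tcp [ 651.1 -172.9  103.1] yaw 112.4 t 4.5 lin [ 93.4 220.2  91.7] rot [-0.001  0.001 -0.225] j [-0.02  0.57 -0.02  0.   -0.98 -1.16] w 31.0
tcp [ 651.1 -172.9  103.1] yaw 112.4 t 4.5 lin [ 93.2 220.1 -17.3] rot [-0.001  0.001 -0.225] j [-0.02  0.57 -0.02  0.   -0.98 -1.16] w 31.0
```

arm_command(rows=[{"grip":0,"linear":[0,0,-20],"rot":[0,0,0]},{"grip":0,"linear":[5,10,-45],"rot":[0,0,0]},{"grip":0,"linear":[25,60,-45],"rot":[0,0,-0.1]},{"grip":0,"linear":[45,108,-45],"rot":[0,0,-0.225]},{"grip":0,"linear":[68,160,-45],"rot":[0,0,-0.225]},{"grip":0,"linear":[90,210,-45],"rot":[0,0,-0.225]},{"grip":0,"linear":[93.3,220,-40],"rot":[0,0,-0.225]},{"grip":0,"linear":[93.3,220,0],"rot":[0,0,-0.225]},{"grip":0,"linear":[93.3,220,40],"rot":[0,0,-0.225]},{"grip":0,"linear":[93.3,220,60],"rot":[0,0,-0.225]}])

```text
clock: 5.75
position: [479.2, -5.7, 39.4]
ee_rot: [-0.303, 0.953, 0.0, -0.002]
contact_force: [-1.2, 0.5, -1.2]
gripper_width: 31.3
grasp_force: 59.8
```

```bash
python3 -c "
from h import *
go(481,-5,12,125.3)
im=imaging.get_image('scene');save(im,'b.png',(90,100,340,250),3)
go(481,-5,12,125.3)"
```

```text
tcp [479.2  -5.7  39.4] yaw 125.2 t 5.75 lin [-2.  -0.5 27.4] rot [ 0.002 -0.004 -0.001] j [ 0.33  0.39 -0.58 -0.   -0.61 -1.28] w 31.3
tcp [478.   -6.   37.7] yaw 125.2 t 5.8 lin [-3.2 -1.  25.7] rot [ 0.003 -0.007 -0.002] j [ 0.33  0.39 -0.58 -0.   -0.61 -1.28] w 30.9
```

View pics/b.png

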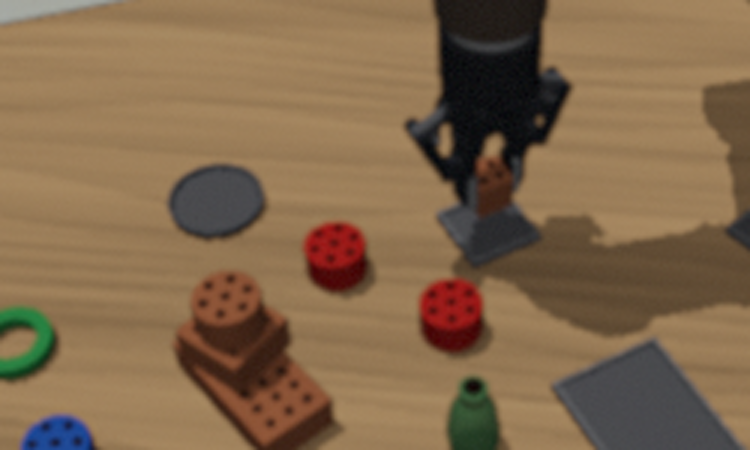

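The small frog hangs level over its dish (crop (490,190), dish centre (490,228)), and the rest of the stack is undisturbed. I'll lower it.

arm_command(rows=[{"grip":0,"linear":[-2.5,-0.5,10],"rot":[0,0,0]},{"grip":0,"linear":[-2.5,-0.5,18],"rot":[0,0,0]},{"grip":0,"linear":[-2.5,-0.5,23],"rot":[0,0,0]},{"grip":0,"linear":[-2.5,-0.5,24],"rot":[0,0,0]},{"grip":0,"linear":[-2.5,-0.5,24],"rot":[0,0,0]}])

```text
clock: 6.42
position: [483.0, -3.9, 18.4]
ee_rot: [-0.303, 0.953, -0.0, 0.0]
contact_force: [-0.0, 0.7, -0.2]
gripper_width: 31.0
grasp_force: 59.8
```

```bash
python3 -c "
from h import *
go(481,-5,12,125.3);print(arm.read_state()['contact_force'])"
```

```text
tcp [483.   -3.9  18.4] yaw 125.3 t 6.42 lin [2.2 0.3 6.4] rot [-0.     0.001 -0.   ] j [ 0.33  0.43 -0.59  0.   -0.55 -1.28] w 31.0
[-0.0128317   0.74927936 -0.1768793 ]
```

arm_command(rows=[{"grip":0,"linear":[2,0,3],"rot":[0,0,0]},{"grip":0,"linear":[2,0,5],"rot":[0,0,0]},{"grip":0,"linear":[2,0,5.5],"rot":[0,0,0]},{"grip":0,"linear":[2,0,5.5],"rot":[0,0,0]}])

```text
clock: 6.92
position: [481.2, -5.1, 12.6]
ee_rot: [-0.303, 0.953, -0.0, -0.0]
contact_force: [-1.1, 0.7, -1.0]
gripper_width: 30.9
grasp_force: 59.8
```

arm_command(rows=[{"grip":0,"linear":[0,0,0.6],"rot":[0,0,0]},{"grip":0,"linear":[0,0,1.2],"rot":[0,0,0]},{"grip":0,"linear":[0,0,1.2],"rot":[0,0,0]}])

```text
clock: 7.3
position: [481.2, -5.1, 12.0]
ee_rot: [-0.303, 0.953, -0.0, 0.0]
contact_force: [-1.6, 0.2, 3.8]
gripper_width: 30.8
grasp_force: 60.7
```

arm_command(rows=[{"grip":1,"linear":[0,0,0],"rot":[0,0,0]},{"grip":1,"linear":[0,0,0],"rot":[0,0,0]},{"grip":1,"linear":[0,0,0],"rot":[0,0,0]},{"grip":1,"linear":[0,0,0],"rot":[0,0,0]},{"grip":1,"linear":[0,0,-20],"rot":[0,0,0]},{"grip":1,"linear":[0,0,-70],"rot":[0,0,0]},{"grip":1,"linear":[0,0,-130],"rot":[0,0,0]},{"grip":1,"linear":[0,0,-180],"rot":[0,0,0]},{"grip":1,"linear":[0,0,-180],"rot":[0,0,0]},{"grip":1,"linear":[0,0,-180],"rot":[0,0,0]}])

```text
clock: 8.55
position: [480.4, -5.2, 190.8]
ee_rot: [-0.303, 0.953, 0.0, -0.0]
contact_force: [0.5, -0.4, 0.0]
gripper_width: 85.4
grasp_force: 0.0
```

```bash
python3 - <<'E'
from h import *
t=imaging.get_image('top');s=imaging.get_image('scene')
for im in(t,s):
  for q,z in(('frog_small_center',21),('frog_round_center',80),('frog_square_center',48),('frog_oblong_center',16)):
    for m in models.tip_of(im,q)[:6]:
        p=atz(im,m['pixel'],z)
        print(q,round(m['score'],2),np.round(m['pixel'],1),p.round(1))
a=cv2.resize(t['frame'][150:210,275:345],None,fx=7,fy=7,interpolation=2);b=cv2.resize(s['frame'][170:260,135:215],None,fx=6,fy=6,interpolation=2)
o=np.zeros((540,780,3),np.uint8);o[:420,:280+20]=0
print(a.shape,b.shape)
o=np.zeros((540,800,3),np.uint8);o[:360,:315]=0
a=cv2.resize(t['frame'][152:206,280:340],None,fx=5,fy=5,interpolation=2)
o[:270,:300]=a;o[:540,310:790]=b
cv2.imwrite('pics/c.png',o[...,::-1])
go(650,-174,200,47)
E
```

```text
frog_round_center 0.91 [318.5 181.7] [ 644.8 -176.5   80. ]
frog_round_center 0.87 [351.4 151. ] [ 725.3 -266.7   80. ]
frog_round_center 0.73 [289.4 138.6] [ 761.3 -105.5   80. ]
frog_round_center 0.54 [296.6 228. ] [ 526.9 -115.5   80. ]
frog_round_center 0.53 [262.3 206.1] [583.8 -30.4  80. ]
frog_square_center 0.67 [314.2 180.4] [ 654.8 -171.6   48. ]
frog_oblong_center 0.7 [310.2 184. ] [ 651.3 -166.2   16. ]
frog_small_center 0.61 [245.5 248.8] [708.1   2.3  21. ]
frog_small_center 0.59 [250.3 169.5] [479.7 -10.9  21. ]
frog_round_center 0.87 [111.5 252.7] [ 783.3 -249.8   80. ]
frog_round_center 0.82 [186.9 277.7] [820.5 -93.6  80. ]
frog_round_center 0.79 [200.5 187.2] [ 599.3 -107.3   80. ]
frog_round_center 0.72 [164.9 204.7] [ 655.3 -173.2   80. ]
frog_round_center 0.56 [239.6 205.3] [640.5 -17.2  80. ]
frog_square_center 0.89 [168.6 214.2] [ 655.4 -169.9   48. ]
frog_oblong_center 0.72 [171.9 227.2] [ 666.2 -164.7   16. ]
(420, 490, 3) (540, 480, 3)
tcp [481.1  -5.2 191.1] yaw 125.3 t 9.05 lin [ -40.4 -235.4   -9. ] rot [-0.000e+00 -1.000e-03  1.366e+00] j [ 0.33  0.18 -0.39 -0.   -1.   -1.28] w 85.5
```

View pics/c.png

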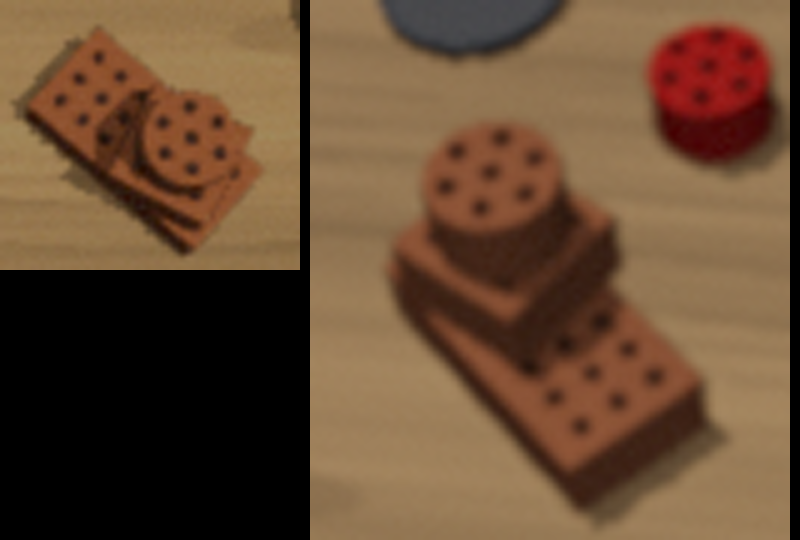

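The round frog is now on top, with its centre hole at top-composite (191,138) and scene-composite (490,172).

```bash
python3 - <<'E'
from h import *
t=imaging.get_image('top');s=imaging.get_image('scene')
a=atz(t,uc((191,138),(280,152),5),96);b=atz(s,uc((180,172),(135,170),6),96);print(a,b)
for p in((498,292),(480,172)):pass
c=(a+b)/2;go(c[0],c[1],190,125.3);go(c[0],c[1],69,125.3)
E
```

```text
[ 648.09446165 -171.86820977   96.        ] [ 650.88422253 -172.48328902   96.        ]
tcp [481.1  -5.2 191.3] yaw 125.3 t 9.15 lin [ -41.  -233.6    1.3] rot [ 0. -0. -0.] j [ 0.33  0.18 -0.39  0.   -1.   -1.28] w 85.1
tcp [481.1  -5.2 191.3] yaw 125.3 t 9.15 lin [ -41.  -233.6  122.3] rot [ 0. -0. -0.] j [ 0.33  0.18 -0.39  0.   -1.   -1.28] w 85.1
```

arm_command(rows=[{"grip":1,"linear":[-10,-55,0],"rot":[0,0,0]},{"grip":1,"linear":[-20,-110,0],"rot":[0,0,0]},{"grip":1,"linear":[-30,-170,0],"rot":[0,0,0]},{"grip":1,"linear":[-40,-225,0],"rot":[0,0,0]},{"grip":1,"linear":[-41,-233.6,20],"rot":[0,0,0]},{"grip":1,"linear":[-41,-233.6,65],"rot":[0,0,0]},{"grip":1,"linear":[-41,-233.6,105],"rot":[0,0,0]},{"grip":1,"linear":[-41,-233.6,121],"rot":[0,0,0]},{"grip":1,"linear":[-41,-233.6,121],"rot":[0,0,0]},{"grip":1,"linear":[-41,-233.6,121],"rot":[0,0,0]}])

```text
clock: 10.4
position: [650.8, -172.1, 72.4]
ee_rot: [-0.303, 0.953, -0.001, 0.002]
contact_force: [0.2, -0.2, 0.0]
gripper_width: 85.3
grasp_force: 0.0
```

arm_command(rows=[{"grip":0,"linear":[0,0,0],"rot":[0,0,0]},{"grip":0,"linear":[0,0,0],"rot":[0,0,0]},{"grip":0,"linear":[0,0,0],"rot":[0,0,0]},{"grip":0,"linear":[0,0,0],"rot":[0,0,0]},{"grip":0,"linear":[0,0,0],"rot":[0,0,0]},{"grip":0,"linear":[0,0,0],"rot":[0,0,0]}])

```text
clock: 11.15
position: [650.5, -172.3, 72.0]
ee_rot: [-0.303, 0.953, -0.001, 0.001]
contact_force: [0.4, 0.4, 5.8]
gripper_width: 48.2
grasp_force: 62.7
```

```bash
python3 -c "
from h import *
go(474.5,-235,80,125.3)"
```

```text
tcp [ 650.5 -172.3   72. ] yaw 125.3 t 11.15 lin [179.8  50.5  -8.4] rot [-0.002  0.002  0.   ] j [-0.02  0.6  -0.06  0.   -0.91 -0.94] w 48.2
```

arm_command(rows=[{"grip":0,"linear":[0,0,-20],"rot":[0,0,0]},{"grip":0,"linear":[5,2,-40],"rot":[0,0,0]},{"grip":0,"linear":[60,15,-40],"rot":[0,0,0]},{"grip":0,"linear":[115,32,-40],"rot":[0,0,0]},{"grip":0,"linear":[170,48,-40],"rot":[0,0,0]},{"grip":0,"linear":[179.8,50.5,-20],"rot":[0,0,0]},{"grip":0,"linear":[179.8,50.5,15],"rot":[0,0,0]},{"grip":0,"linear":[179.8,50.5,40],"rot":[0,0,0]},{"grip":0,"linear":[179.8,50.5,46],"rot":[0,0,0]},{"grip":0,"linear":[179.8,50.5,46],"rot":[0,0,0]}])

```text
clock: 12.4
position: [473.8, -234.9, 24.8]
ee_rot: [-0.303, 0.953, -0.0, 0.0]
contact_force: [-1.0, -0.2, -1.1]
gripper_width: 48.4
grasp_force: 62.1
```

arm_command(rows=[{"grip":0,"linear":[0,0,0],"rot":[0,0,0]},{"grip":0,"linear":[0,0,0],"rot":[0,0,0]},{"grip":0,"linear":[0,0,0],"rot":[0,0,0]}])

```text
clock: 12.78
position: [473.9, -234.8, 25.0]
ee_rot: [-0.303, 0.953, -0.0, 0.001]
contact_force: [-0.5, 0.3, -0.8]
gripper_width: 48.4
grasp_force: 62.1
```

```bash
python3 -c "
from h import *
go(474.5,-235,13,125.3)"
```

```text
tcp [ 473.9 -234.8   25. ] yaw 125.3 t 12.78 lin [-0.4 -0.5 12. ] rot [-0.001  0.001 -0.   ] j [-0.15  0.47 -0.47  0.   -0.63 -0.8 ] w 48.4
```

arm_command(rows=[{"grip":0,"linear":[0,0,5],"rot":[0,0,0]},{"grip":0,"linear":[0,0,9],"rot":[0,0,0]},{"grip":0,"linear":[0,0,11],"rot":[0,0,0]},{"grip":0,"linear":[0,0,12],"rot":[0,0,0]},{"grip":0,"linear":[0,0,12],"rot":[0,0,0]},{"grip":0,"linear":[0,0,12],"rot":[0,0,0]}])

```text
clock: 13.52
position: [473.2, -234.7, 12.9]
ee_rot: [-0.303, 0.953, 0.0, -0.0]
contact_force: [-3.3, 1.5, 5.8]
gripper_width: 47.8
grasp_force: 62.9
```

arm_command(rows=[{"grip":1,"linear":[0,0,0],"rot":[0,0,0]},{"grip":1,"linear":[0,0,0],"rot":[0,0,0]},{"grip":1,"linear":[0,0,0],"rot":[0,0,0]},{"grip":1,"linear":[0,0,0],"rot":[0,0,0]},{"grip":1,"linear":[0,0,-20],"rot":[0,0,0]},{"grip":1,"linear":[0,0,-70],"rot":[0,0,0]},{"grip":1,"linear":[0,0,-130],"rot":[0,0,0]},{"grip":1,"linear":[0,0,-130],"rot":[0,0,0]},{"grip":1,"linear":[0,0,-130],"rot":[0,0,0]}])

```text
clock: 14.65
position: [473.1, -234.5, 142.1]
ee_rot: [-0.303, 0.953, 0.0, 0.0]
contact_force: [-1.5, 0.3, 0.4]
gripper_width: 85.2
grasp_force: 0.0
```

```bash
python3 - <<'E'
from h import *
t=imaging.get_image('top');s=imaging.get_image('scene')
o=np.zeros((540,800,3),np.uint8)
o[:270,:300]=cv2.resize(t['frame'][152:206,280:340],None,fx=5,fy=5,interpolation=2)
o[:,310:790]=cv2.resize(s['frame'][170:260,135:215],None,fx=6,fy=6,interpolation=2)
o[280:530,:300]=cv2.resize(s['frame'][150:200,135:195],None,fx=5,fy=5,interpolation=2)
cv2.imwrite('pics/d.png',o[...,::-1])
E
```

```text
(no output)
```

View pics/d.png

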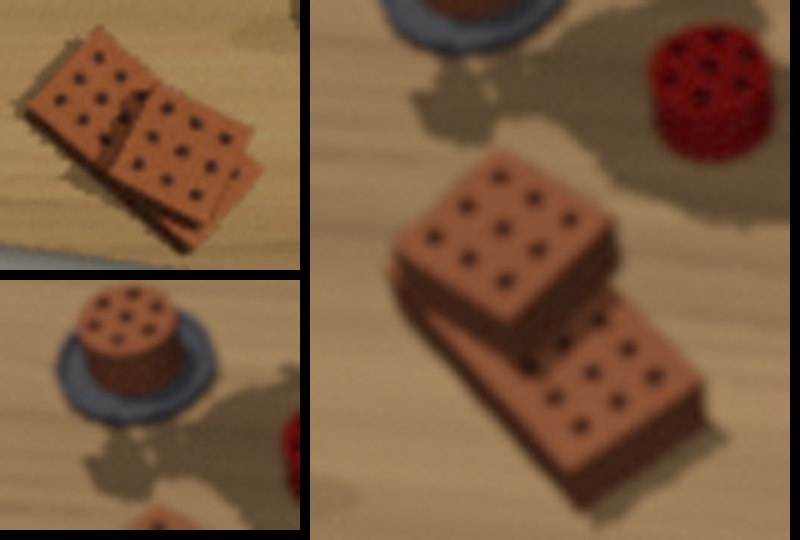

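The round frog sits inside its dish. The square frog's nine holes are clear, with the centre hole at (182,151) in the top composite and (502,229) in the scene composite.

```bash
python3 - <<'E'
from h import *
t=imaging.get_image('top');s=imaging.get_image('scene')
T=[(168,108),(197,123),(226,138),(153,136),(182,151),(211,166),(138,164),(167,180),(196,195)]
S=[(500,176),(534,199),(570,219),(467,206),(502,229),(538,250),(434,236),(469,259),(505,282)]
cs=[]
for im,P,o,k,dx in((t,T,(280,152),5,0),(s,S,(135,170),6,310)):
    w=np.array([atz(im,uc((p[0]-dx,p[1]),o,k),64)[:2] for p in P])
    u=w[[2,5,8]].mean(0)-w[[0,3,6]].mean(0);v=w[6:].mean(0)-w[:3].mean(0)
    print(w.mean(0).round(1),[np.degrees(np.arctan2(q[1],q[0])).round(1) for q in(u,v)],np.linalg.norm(u),np.linalg.norm(v));cs.append(w.mean(0))
S=[(655,377),(618,401),(581,426),(628,349),(592,373),(555,397)]
w=np.array([atz(s,uc((p[0]-310,p[1]),(135,170),6),32)[:2] for p in S])
v=w[3:].mean(0)-w[:3].mean(0);print('ob scene',(w[:3].mean(0)+3*v).round(1),np.degrees(np.arctan2(v[1],v[0])))
c=sum(cs)/2
for yaw in(26,116):go(c[0],c[1],34,yaw)
E
```

```text
[ 647.7 -173.2] [np.float64(-119.3), np.float64(150.2)] 34.043497643065514 34.58124842526247
[ 650.3 -173.1] [np.float64(60.1), np.float64(-29.8)] 34.274807890442894 34.18142991797686
ob scene [ 664.8 -160.3] -133.19017209836878
tcp [ 472.7 -234.6  140.8] yaw 125.3 t 14.85 lin [-179.7  -51.8  106.3] rot [ 0.004 -0.    -1.409] j [-0.15  0.31 -0.36 -0.   -0.91 -0.8 ] w 85.1
tcp [ 472.7 -234.6  140.8] yaw 125.3 t 14.85 lin [-179.7  -51.8  106.3] rot [ 0.002 -0.002  0.162] j [-0.15  0.31 -0.36 -0.   -0.91 -0.8 ] w 85.1
```

arm_command(rows=[{"grip":1,"linear":[-50,-15,0],"rot":[0,0,-0.15]},{"grip":1,"linear":[-105,-30,0],"rot":[0,0,-0.3]},{"grip":1,"linear":[-160,-46,0],"rot":[0,0,-0.436]},{"grip":1,"linear":[-179.7,-51.8,0],"rot":[0,0,-0.436]},{"grip":1,"linear":[-179.7,-51.8,0],"rot":[0,0,-0.436]},{"grip":1,"linear":[-179.7,-51.8,45],"rot":[0,0,-0.436]},{"grip":1,"linear":[-179.7,-51.8,85],"rot":[0,0,-0.436]},{"grip":1,"linear":[-179.7,-51.8,102],"rot":[0,0,-0.436]},{"grip":1,"linear":[-179.7,-51.8,102],"rot":[0,0,-0.436]},{"grip":1,"linear":[-179.7,-51.8,102],"rot":[0,0,-0.436]}])

```text
clock: 16.1
position: [651.3, -173.6, 42.3]
ee_rot: [-0.502, 0.865, -0.001, 0.001]
contact_force: [0.3, -0.5, -0.2]
gripper_width: 85.5
grasp_force: 0.0
```

```bash
python3 -c "
from h import *
go(649,-173,35,150.3)"
```

```text
tcp [ 651.3 -173.6   42.3] yaw 150.3 t 16.1 lin [0.6 2.4 7.3] rot [-0.003  0.001 -0.   ] j [-0.02  0.63 -0.08  0.   -0.85 -0.5 ] w 85.5
```

arm_command(rows=[{"grip":1,"linear":[0.5,2,5],"rot":[0,0,0]},{"grip":1,"linear":[0.5,2,7],"rot":[0,0,0]},{"grip":0,"linear":[0.5,2,7],"rot":[0,0,0]},{"grip":0,"linear":[0.5,2,7],"rot":[0,0,0]},{"grip":0,"linear":[0.5,2,7],"rot":[0,0,0]},{"grip":0,"linear":[0.5,2,7],"rot":[0,0,0]},{"grip":0,"linear":[0.5,2,7],"rot":[0,0,0]}])

```text
clock: 16.98
position: [648.6, -172.7, 33.9]
ee_rot: [-0.502, 0.865, -0.0, 0.0]
contact_force: [0.6, 1.2, 3.6]
gripper_width: 57.0
grasp_force: 66.5
```

```bash
python3 -c "
from h import *
go(460.5,252,35,137.7)"
```

```text
tcp [ 648.6 -172.7   33.9] yaw 150.3 t 16.98 lin [-275.5  373.9   -1.4] rot [-0.001  0.     0.22 ] j [-0.02  0.64 -0.09  0.   -0.84 -0.5 ] w 57.0
```

arm_command(rows=[{"grip":0,"linear":[0,0,-25],"rot":[0,0,0]},{"grip":0,"linear":[0,0,-75],"rot":[0,0,0]},{"grip":0,"linear":[-33,45,-80],"rot":[0,0,0.05]},{"grip":0,"linear":[-68,92,-80],"rot":[0,0,0.1]},{"grip":0,"linear":[-103,140,-80],"rot":[0,0,0.15]},{"grip":0,"linear":[-138,187,-80],"rot":[0,0,0.22]},{"grip":0,"linear":[-173,235,-80],"rot":[0,0,0.22]},{"grip":0,"linear":[-208,282,-80],"rot":[0,0,0.22]},{"grip":0,"linear":[-243,330,-80],"rot":[0,0,0.22]},{"grip":0,"linear":[-275.5,374,-80],"rot":[0,0,0.22]}])

```text
clock: 18.23
position: [458.4, 253.2, 112.6]
ee_rot: [-0.404, 0.915, -0.0, -0.001]
contact_force: [0.5, 0.3, -2.4]
gripper_width: 57.1
grasp_force: 66.1
```

arm_command(rows=[{"grip":0,"linear":[0,0,20],"rot":[0,0,0]},{"grip":0,"linear":[0,0,55],"rot":[0,0,0]},{"grip":0,"linear":[0,0,80],"rot":[0,0,0]},{"grip":0,"linear":[0,0,90],"rot":[0,0,0]},{"grip":0,"linear":[0,0,90],"rot":[0,0,0]},{"grip":0,"linear":[0,0,90],"rot":[0,0,0]},{"grip":0,"linear":[0,0,90],"rot":[0,0,0]}])

```text
clock: 19.1
position: [460.6, 252.4, 24.4]
ee_rot: [-0.404, 0.915, 0.0, 0.001]
contact_force: [-0.4, -0.8, -2.1]
gripper_width: 56.9
grasp_force: 66.0
```

```bash
python3 -c "
from h import *
go(460.5,252,7,137.7)"
```

```text
tcp [460.6 252.4  24.4] yaw 137.7 t 19.1 lin [ 0.5 -0.2 17.4] rot [-0.     0.002 -0.001] j [ 0.81  0.47 -0.48  0.   -0.62 -1.55] w 56.9
```

arm_command(rows=[{"grip":0,"linear":[0,0,7],"rot":[0,0,0]},{"grip":0,"linear":[0,0,13],"rot":[0,0,0]},{"grip":0,"linear":[0,0,16],"rot":[0,0,0]},{"grip":0,"linear":[0,0,17],"rot":[0,0,0]},{"grip":0,"linear":[0,0,17],"rot":[0,0,0]},{"grip":0,"linear":[0,0,17],"rot":[0,0,0]}])

```text
clock: 19.85
position: [459.9, 251.7, 6.8]
ee_rot: [-0.404, 0.915, -0.0, -0.0]
contact_force: [-3.5, -1.6, 5.8]
gripper_width: 57.0
grasp_force: 66.8
```

Contact with the dish floor. I'll release, lift and look at everything.

arm_command(rows=[{"grip":1,"linear":[0,0,0],"rot":[0,0,0]},{"grip":1,"linear":[0,0,0],"rot":[0,0,0]},{"grip":1,"linear":[0,0,0],"rot":[0,0,0]},{"grip":1,"linear":[0,0,0],"rot":[0,0,0]},{"grip":1,"linear":[0,0,-20],"rot":[0,0,0]},{"grip":1,"linear":[0,0,-70],"rot":[0,0,0]},{"grip":1,"linear":[0,0,-130],"rot":[0,0,0]},{"grip":1,"linear":[0,0,-130],"rot":[0,0,0]},{"grip":1,"linear":[0,0,-130],"rot":[0,0,0]}])

```text
clock: 20.98
position: [459.6, 251.7, 136.1]
ee_rot: [-0.404, 0.915, 0.0, -0.0]
contact_force: [-0.9, -0.4, -0.3]
gripper_width: 85.4
grasp_force: 0.0
```

```bash
python3 - <<'E'
from h import *
t=imaging.get_image('top');s=imaging.get_image('scene')
o=np.zeros((540,800,3),np.uint8)
o[:270,:300]=cv2.resize(t['frame'][152:206,280:340],None,fx=5,fy=5,interpolation=2)
o[:,310:790]=cv2.resize(s['frame'][170:260,135:215],None,fx=6,fy=6,interpolation=2)
o[280:530,:300]=cv2.resize(s['frame'][150:200,225:285],None,fx=5,fy=5,interpolation=2)
cv2.imwrite('pics/e.png',o[...,::-1])
go(664,-160.5,80,137);go(664,-160.5,2,137)
E
```

```text
tcp [459.3 251.3 134.9] yaw 137.6 t 21.07 lin [ 166.2 -428.7   55.2] rot [ 0.    -0.003  0.011] j [ 0.81  0.31 -0.37 -0.   -0.89 -1.55] w 85.3
tcp [459.3 251.3 134.9] yaw 137.6 t 21.07 lin [ 165.9 -428.8  133.2] rot [ 0.    -0.003  0.011] j [ 0.81  0.31 -0.37 -0.   -0.89 -1.55] w 85.3
```

View pics/e.png

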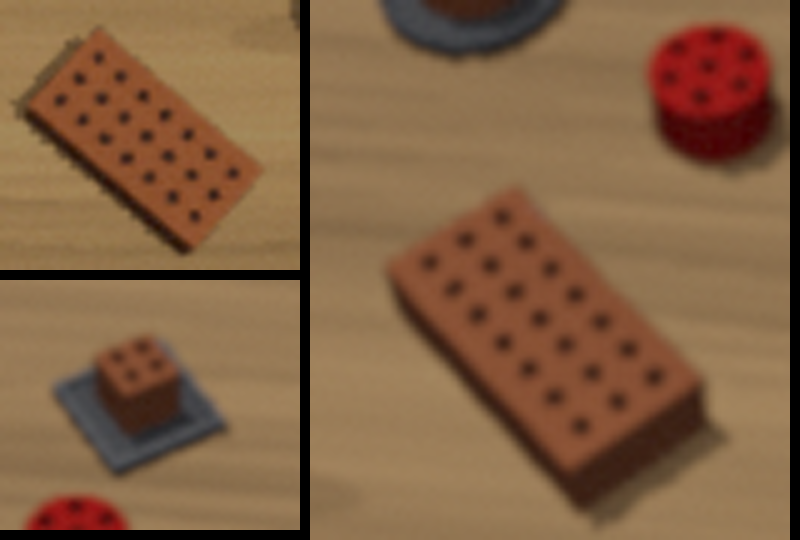

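The oblong frog is bare, with its centre hole at (147,136) in the top composite and (540,318) in the scene composite. The small frog sits in the middle of its dish, square to its sides.

```bash
python3 - <<'E'
from h import *
t=imaging.get_image('top');s=imaging.get_image('scene')
W=[]
for im,P,o,k,dx in((t,[(147,136),(80,79),(214,195)],(280,152),5,0),(s,[(540,318),(465,240),(618,401)],(135,170),6,310)):
    w=np.array([atz(im,uc((p[0]-dx,p[1]),o,k),32)[:2] for p in P]);v=w[1]-w[2];W.append(w.mean(0))
    print(w.mean(0).round(1),np.degrees(np.arctan2(v[1],v[0])),np.linalg.norm(v))
c=sum(W)/2;go(*c,80,136.8)
E
```

```text
[ 662.4 -160.6] 46.99618080250768 95.8109440705035
[ 665.1 -160.6] -132.56183192445346 96.05098894841142
tcp [459.5 251.4 134.9] yaw 137.7 t 21.18 lin [ 166.7 -428.5   55.3] rot [ 0.    -0.003  0.015] j [ 0.81  0.31 -0.37 -0.   -0.89 -1.55] w 85.6
```

arm_command(rows=[{"grip":1,"linear":[20,-53,0],"rot":[0,0,0.01]},{"grip":1,"linear":[41,-107,0],"rot":[0,0,0.01]},{"grip":1,"linear":[62,-161,0],"rot":[0,0,0.01]},{"grip":1,"linear":[83,-215,0],"rot":[0,0,0.01]},{"grip":1,"linear":[104,-268,0],"rot":[0,0,0.01]},{"grip":1,"linear":[125,-322,0],"rot":[0,0,0.01]},{"grip":1,"linear":[146,-376,0],"rot":[0,0,0.01]},{"grip":1,"linear":[166.7,-428.5,0],"rot":[0,0,0.01]},{"grip":1,"linear":[166.7,-428.5,30],"rot":[0,0,0.01]},{"grip":1,"linear":[166.7,-428.5,60],"rot":[0,0,0.01]}])

```text
clock: 22.42
position: [664.1, -161.0, 73.8]
ee_rot: [-0.398, 0.917, 0.001, -0.001]
contact_force: [0.3, -0.5, -0.5]
gripper_width: 85.6
grasp_force: 0.0
```

arm_command(rows=[{"grip":1,"linear":[0,0,25],"rot":[0,0,0]},{"grip":1,"linear":[0,0,45],"rot":[0,0,0]},{"grip":1,"linear":[0,0,57],"rot":[0,0,0]},{"grip":1,"linear":[0,0,60],"rot":[0,0,0]},{"grip":1,"linear":[0,0,60],"rot":[0,0,0]},{"grip":1,"linear":[0,0,60],"rot":[0,0,0]}])

```text
clock: 23.18
position: [665.2, -159.9, 17.4]
ee_rot: [-0.4, 0.917, -0.0, 0.001]
contact_force: [-0.7, 0.1, -0.4]
gripper_width: 85.5
grasp_force: 0.0
```

```bash
python3 -c "
from h import *
go(663.7,-160.6,2,136.8)"
```

```text
tcp [ 665.2 -159.9   17.4] yaw 137.1 t 23.18 lin [ 1.6  0.6 15.4] rot [-0.001  0.001  0.005] j [-0.    0.68 -0.07  0.   -0.83 -0.75] w 85.5
```

arm_command(rows=[{"grip":1,"linear":[1.5,0.5,8],"rot":[0,0,0]},{"grip":1,"linear":[1.5,0.5,14],"rot":[0,0,0]},{"grip":1,"linear":[1.5,0.5,15.5],"rot":[0,0,0]},{"grip":0,"linear":[1.5,0.5,15.5],"rot":[0,0,0]},{"grip":0,"linear":[1.5,0.5,15.5],"rot":[0,0,0]},{"grip":0,"linear":[1.5,0.5,15.5],"rot":[0,0,0]},{"grip":0,"linear":[1.5,0.5,15.5],"rot":[0,0,0]},{"grip":0,"linear":[1.5,0.5,15.5],"rot":[0,0,0]},{"grip":0,"linear":[1.5,0.5,15.5],"rot":[0,0,0]}])

```text
clock: 24.3
position: [663.4, -160.4, 1.3]
ee_rot: [-0.4, 0.917, -0.0, 0.0]
contact_force: [-0.5, 2.9, 3.5]
gripper_width: 58.9
grasp_force: 69.0
```

```bash
python3 -c "
from h import *
go(672,138,100,124.8)"
```

```text
tcp [ 663.4 -160.4    1.3] yaw 137.1 t 24.3 lin [-224.5  196.8  -98.7] rot [-0.     0.     0.215] j [-0.    0.7  -0.08 -0.   -0.8  -0.75] w 58.9
```

arm_command(rows=[{"grip":0,"linear":[0,0,-15],"rot":[0,0,0]},{"grip":0,"linear":[0,0,-55],"rot":[0,0,0]},{"grip":0,"linear":[0,0,-105],"rot":[0,0,0]},{"grip":0,"linear":[-10,9,-115],"rot":[0,0,0.02]},{"grip":0,"linear":[-50,43,-115],"rot":[0,0,0.08]},{"grip":0,"linear":[-95,83,-115],"rot":[0,0,0.15]},{"grip":0,"linear":[-140,122,-115],"rot":[0,0,0.215]},{"grip":0,"linear":[-185,162,-115],"rot":[0,0,0.215]},{"grip":0,"linear":[-215,188,-115],"rot":[0,0,0.215]},{"grip":0,"linear":[-224.5,196.8,-115],"rot":[0,0,0.215]}])

```text
clock: 25.55
position: [671.0, 140.3, 115.0]
ee_rot: [-0.3, 0.954, 0.0, -0.001]
contact_force: [0.1, -1.4, -5.7]
gripper_width: 59.0
grasp_force: 68.2
```

arm_command(rows=[{"grip":0,"linear":[0,0,15],"rot":[0,0,0]},{"grip":0,"linear":[0,0,45],"rot":[0,0,0]},{"grip":0,"linear":[0,0,75],"rot":[0,0,0]},{"grip":0,"linear":[0,0,92],"rot":[0,0,0]},{"grip":0,"linear":[0,0,95],"rot":[0,0,0]},{"grip":0,"linear":[0,0,95],"rot":[0,0,0]},{"grip":0,"linear":[0,0,95],"rot":[0,0,0]}])

```text
clock: 26.42
position: [672.9, 138.0, 22.4]
ee_rot: [-0.299, 0.954, 0.0, 0.001]
contact_force: [-0.9, -0.7, -4.2]
gripper_width: 59.0
grasp_force: 68.1
```

```bash
python3 -c "
from h import *
go(672,138,6.5,124.8)
s=imaging.get_image('scene');save(s,'f.png',(200,130,420,290),3)"
```

```text
tcp [672.9 138.   22.4] yaw 124.8 t 26.43 lin [ 0.8  0.5 15.9] rot [-0.001  0.003 -0.   ] j [ 0.44  0.68 -0.06  0.   -0.84 -1.4 ] w 59.0
```

View pics/f.png

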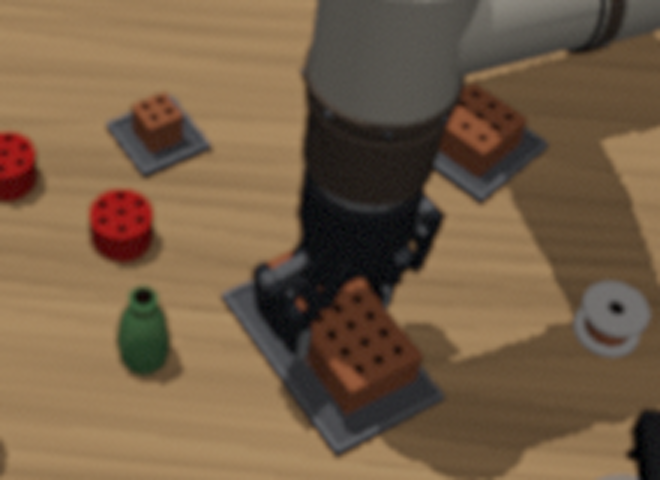

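The oblong frog hangs over its dish (crop (365,345)) and lines up with it. The vase stands at (145,335). I'll lower it.

arm_command(rows=[{"grip":0,"linear":[0.5,0,6],"rot":[0,0,0]},{"grip":0,"linear":[0.5,0,12],"rot":[0,0,0]},{"grip":0,"linear":[0.5,0,15],"rot":[0,0,0]},{"grip":0,"linear":[0.5,0,15.7],"rot":[0,0,0]},{"grip":0,"linear":[0.5,0,15.7],"rot":[0,0,0]},{"grip":0,"linear":[0.5,0,15.7],"rot":[0,0,0]}])

```text
clock: 27.22
position: [671.2, 137.5, 6.3]
ee_rot: [-0.299, 0.954, -0.0, -0.0]
contact_force: [-5.0, 0.3, 5.9]
gripper_width: 59.1
grasp_force: 69.3
```

Floor contact. I'll release, rise and check.

arm_command(rows=[{"grip":1,"linear":[0,0,0],"rot":[0,0,0]},{"grip":1,"linear":[0,0,0],"rot":[0,0,0]},{"grip":1,"linear":[0,0,0],"rot":[0,0,0]},{"grip":1,"linear":[0,0,0],"rot":[0,0,0]},{"grip":1,"linear":[0,0,-20],"rot":[0,0,0]},{"grip":1,"linear":[0,0,-70],"rot":[0,0,0]},{"grip":1,"linear":[0,0,-130],"rot":[0,0,0]},{"grip":1,"linear":[0,0,-190],"rot":[0,0,0]},{"grip":1,"linear":[0,0,-190],"rot":[0,0,0]}])

```text
clock: 28.35
position: [674.9, 138.4, 204.6]
ee_rot: [-0.299, 0.954, -0.0, 0.008]
contact_force: [-0.3, 0.3, -0.1]
gripper_width: 85.3
grasp_force: 0.0
```

arm_command(rows=[{"grip":1,"linear":[50,-40,0],"rot":[0,0,0]},{"grip":1,"linear":[90,-85,0],"rot":[0,0,0]},{"grip":1,"linear":[130,-130,0],"rot":[0,0,0]},{"grip":1,"linear":[160,-175,0],"rot":[0,0,0]},{"grip":1,"linear":[180,-220,0],"rot":[0,0,0]},{"grip":1,"linear":[180,-220,0],"rot":[0,0,0]}])

```text
clock: 29.1
position: [648.7, -149.2, 195.2]
ee_rot: [-0.296, 0.955, -0.0, -0.0]
contact_force: [0.2, -0.3, -0.5]
gripper_width: 85.1
grasp_force: 0.0
```

```bash
python3 - <<'E'
from h import *
t=imaging.get_image('top');s=imaging.get_image('scene')
for im in(t,s):
  for q in('frog_oblong_center','frog_square_center','frog_small_center','frog_round_center'):
    print(q,[(round(m['score'],2),atz(im,m['pixel'],21)[:2].round(1)) for m in models.tip_of(im,q)[:5]])
o=np.zeros((500,800,3),np.uint8)
o[:500,:440]=cv2.resize(t['frame'][150:275,130:240],None,fx=4,fy=4,interpolation=2)
o[:500,450:800]=cv2.resize(s['frame'][150:275,285:372],(350,500),interpolation=2)
cv2.imwrite('pics/g.png',o[...,::-1])
E
```

```text
frog_oblong_center [(0.89, array([669.6, 131.8]))]
frog_square_center [(0.69, array([458.8, 254.3]))]
frog_small_center []
frog_round_center [(0.81, array([ 537.6, -122. ])), (0.69, array([ 471.8, -234.8]))]
frog_oblong_center [(0.71, array([682. , 132.4])), (0.67, array([473.4, 248.6])), (0.57, array([475.1, 248. ]))]
frog_square_center [(0.7, array([488.6, 250.8])), (0.57, array([469.5, 253.5]))]
frog_small_center [(0.69, array([483.2,  -9.1]))]
frog_round_center [(0.81, array([ 473. , -236.5])), (0.71, array([ 743.7, -277.2])), (0.66, array([ 546.1, -122.6])), (0.65, array([594.3, -27. ])), (0.62, array([ 783.5, -111.7]))]
```

View pics/g.png

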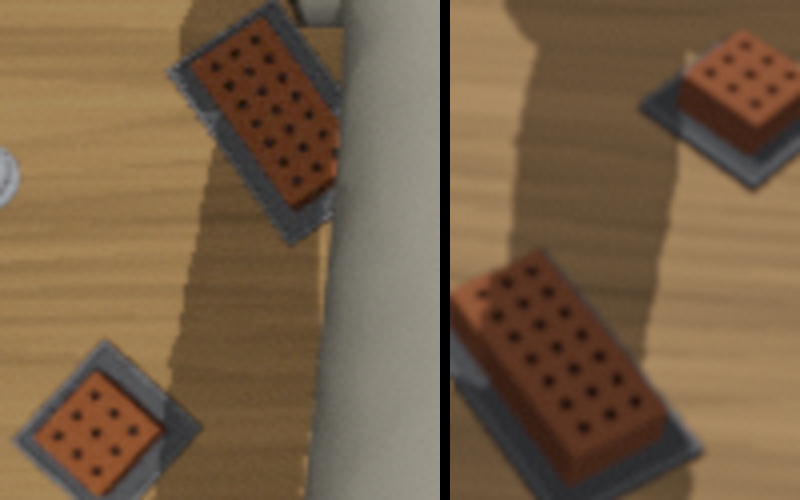

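```bash
python3 - <<'E'
from h import *
t=imaging.get_image('top');s=imaging.get_image('scene')
for n,p in(('ob want 670.4 138.4 (top)',(276,111)),('sq want 458.9 252.3',(96,433))):print(n,atz(t,uc(p,(130,150),4),37)[:2].round(1))
k=350/87
for n,p in(('ob want 674.5 137.2 (scene)',(558,343)),('sq want 463 251.5',(749,81))):print(n,atz(s,uc((p[0]-450,p[1]),(285,150),[k,4]),37)[:2].round(1))
for n,w in(('bud_vase',(691,4.5)),):
    for im in(t,s):print(n,[atz(im,m['pixel'],0)[:2].round(1) for m in models.tip_of(im,n)[:1]])
E
```

```text
ob want 670.4 138.4 (top) [670.  137.4]
sq want 458.9 252.3 [459.5 251.2]
ob want 674.5 137.2 (scene) [671.1 137.8]
sq want 463 251.5 [468.3 250.1]
bud_vase []
bud_vase [array([690.7,   5.5])]
```

```bash
python3 -c "
from bench import job
print(job.job_done())"
```

```text
the job is handed in; nothing more can be done
None
```

All four frogs are set down in their own dishes, the vase did not move, and the job is handed in at about 29 s; my last measurements put each frog within about 5 mm of its dish centre, but no verdict came back.

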